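# Free two ball knobs jammed in a feed chute

## Task

Two ball knobs, one red and one black, have wedged side by side at the narrow mouth of the sloping feed chute. With the fingertips nudge the one that blocks the mouth (the upper of the two, against the straight wall) back up the slope so that the other rolls out, then let it roll out too, until both lie in the catch pocket. Do not lift the knobs out of the chute.

Things in the scene. Friction and masses are not known exactly. Their poses are not given: they have to be found in the camera images.
- chute: Aluminium feed chute on a blue stand, fixed. Origin on the bench under the narrow mouth; +x points up the slope, y to the left looking upslope, z up; runs down towards the robot at yaw 0. Floor slopes 12 deg: 32 mm above the bench at x=0, 21 mm higher per 100 mm of x. Hopper x 0 to 170 mm, y -37 to 37 mm. Side walls only 15 mm above the floor, 3 mm thick; end wall at x=170, 30 mm.
- mouth (a point): Middle of the narrow mouth, on the floor (chute x 0, y 14 mm). Mouth and outlet lane below it are 46 mm wide (y -9 to 37). The wall at y 37 runs straight through; the other side has a slanting shoulder from (x 15, y -37) to (x 0, y -9). The blocking knob sits near (42, 18) against the straight wall and on the other knob, which it pins on the shoulder near (21, -16).
- pocket (a point): Middle of the floor of the open blue catch pocket at the foot of the lane (chute x -117, y 14 mm), 8 mm above the bench; inside 102 x 62 mm, walls 36 mm high. Knobs roll here by themselves. With the blocking knob pushed 40 to 60 mm upslope the other rolls off the shoulder and out in about a second; take the fingers away and the blocker follows. Let go before that and they can jam again.
- knob_red: Red plastic ball knob, a ball 40 mm in diameter with a small brass insert, about 45 g, loose; origin at the ball's centre (it turns as it rolls). Either colour may be the blocking one: it is the knob farther up the slope.
- knob_black: Black plastic ball knob, otherwise the same: 40 mm in diameter, about 45 g, loose; origin at the ball's centre. Either colour may be the blocking one: it is the knob farther up the slope.

How it is judged:
By the outcome, as a careful person would: the job done as asked, in the order asked, and still so for the second after the job is handed in, with the robot touching nothing.
It also fails if it takes over 38 s, if anything falls off the work surface, if the arm or the gripper's body presses on something with over 40 N, if the wrist force passes 120 N, or if a joint passes its speed limit or range.

## Robot

A 7-joint arm with a two-finger parallel gripper is mounted at the origin on a cart in front of the work surface, level with it; the furniture and walls round the work are solid. World frame = base frame: x ahead of the robot, y to its left, z up, the work surface at z = 0. Lengths are in m, angles in degrees, forces in N, time in s.
With the tool pointing down it reaches from about 0.4 to 0.85 m from the base axis. Payload 10.4 kg.
Tool frame: the origin (TCP) lies between the finger pads; the fingertips stand 17 mm ahead of it and the grasp point (between the pads) lies 2 mm behind it; z points along the fingers, y is the line along which they close (so a half turn about z gives the same grasp; the last joint's range is limited). The gripper opens to 85 mm and grips with 20 to 120 N. Pads are 22 mm wide; open, the fingers measure 114 mm over their backs; the gripper's body (76 mm by 85 mm) begins 54 mm behind the grasp point. The pads swing forward as they close: fully open they stand 13 mm farther back than shut.
Start: joints at [-74.003, 19.034, -3.707, 83.658, 1.238, 77.344, -5.071], TCP at [0.186, 0.597, 0.215] pointing down, gripper open.
Joint ranges: [-148.97, 148.97], [-28.65, 121.19], [-84.17, 76.75], [9.2, 138.47], [-72.65, 252.65], [3.7, 117.97], [-149.18, 149.18]. Speed limits (degrees/s): [127.2, 127.2, 159.86, 159.86, 180, 180, 180].

## Interface

Orientations are given as [roll, pitch, yaw] about the fixed x, y, z axes, in that order (R = Rz(yaw) Ry(pitch) Rx(roll)).
In Python, from workcell import manip, imaging, order, sensors gives the robot as it stands (manip), with the cameras (imaging), the job (order) and the readings (sensors).
- The arm moves only by the tool advance, called after ">>>" by a JSON object that holds its "fn" and its "kwargs". Schema: {"type":"object","properties":{"deltas":{"type":"string"},"grip_n":{"type":"number"},"only":{"type":"string"},"quiet":{"type":"boolean"},"lines":{"type":"string"}},"required":["deltas"],"additionalProperties":false}. deltas is a string of 1 to 12 rows, one to a line, with the numbers parted by spaces; each row has 5 numbers: dx, dy, dz in m, then a turn about the tool's z in degrees, then the finger opening in m; each row is the pose to reach, as a shift and turn from the pose commanded when the call began, along the tool's axes at that moment; what a row does not reach only later rows make up. A row lasts 1/10 s, in which the tool goes at most 0.05 m and 8.59 degrees, less where a joint would pass 70% of its speed; a pose out of reach is approached as far as the arm can. The fingers move at their own pace and stop on an object; grip_n is the grip in N (left out, the last holds). Time passes only in rows, so rows that do not move let the fingers close. The tool returns the time, the measured TCP pose, the force, the opening and the grip force at its end. only (a regular expression) keeps the lines of the reply that match it, lines (a string "A,B") keeps lines A to B, and quiet returns only ok. Input that does not fit is refused with a message, and nothing moves.
- sensors.state(): the state, without advancing time (a new reading comes with each control period).
- imaging.get_image(name): name is "scene" or "top"; returns a dict with "pixels" (384x512x3 uint8, blue, green, red), "fx", "fy", "cx", "cy" (pixels), "k1" (the pictures are not rectified: a ray, as slopes to the right and down, at radius r is drawn at 1 + k1 r^2 times it, then the intrinsics apply), "xyz" and "orientation" of the camera in the world. Camera axes: x right, y down, z forward; pixel columns grow to the right and rows downward; lengths in m; the calibration is good to about 2 mm. A picture is of the moment at which its call begins. There is no depth.
- order.hand_in(): hands the job in; it is judged then, once.
The state is a dict: "clock": time; "joints": joint angles; "joint_vel": joint speeds; "joint_efforts": joint torques, N m; "ee_pos": TCP position; "tcp_rot": TCP orientation; "force": force on the tool from outside, world axes, zero at the start; "wrist_torque": the same for the moment, N m; "width": finger opening in m; "grip_force": force on a finger pad.
Only numpy, scipy, OpenCV 4.12 (cv2) and the standard library are available. Lean on these libraries where they do the work, as an engineer would, in place of code of your own. Each camera call takes 0.05 s, during which the arm holds its last target. There are 200 camera calls.

## Working session

There is one attempt and no reset: what is moved stays moved. The work goes in short steps, Python scripts to look and compute and a tool call to move; the robot and the scene stay as the last step left them, time stands still between calls to the robot, and variables do not carry over. Pictures are saved under pics/ and viewed, at most 10 in all, crops included, and the job is handed in when it is done.

```bash
ls; mkdir -p pics
```

Run:
```python
from workcell import manip, imaging, order, sensors
import cv2
for n in("scene","top"):
    d=imaging.get_image(n);cv2.imwrite(f"pics/{n}0.png",d["pixels"]);print({k:v for k,v in d.items() if k!="pixels"})
s=sensors.state();print(s["clock"],s["ee_pos"],s["tcp_rot"],s["width"])
```

```text
pics
workcell.py
{'fx': 487.86147464029705, 'fy': 487.86147464029705, 'cx': 256.71469653129327, 'cy': 184.60339163716745, 'k1': 0.05237714931640011, 'xyz': array([-0.10537662, -0.44518894,  0.52039342]), 'orientation': array([-121.92948127,   -0.55690056,  -54.26638301])}
{'fx': 364.1836372634744, 'fy': 364.1836372634744, 'cx': 257.7756158186333, 'cy': 188.87427842110307, 'k1': -0.10429554671799604, 'xyz': array([0.40534969, 0.01758838, 0.89701293]), 'orientation': array([-173.94543853,   -2.12538176,  -90.18248256])}
0.1 [0.18566818 0.59641828 0.21439249] [-1.79927592e+02  2.38800682e-03  1.62710537e+02] 0.08560125060345293
```

View pics/scene0.png

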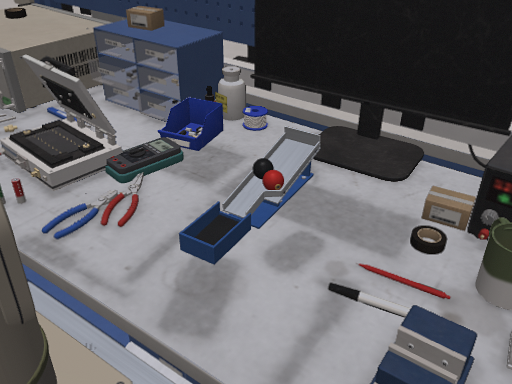

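View pics/top0.png

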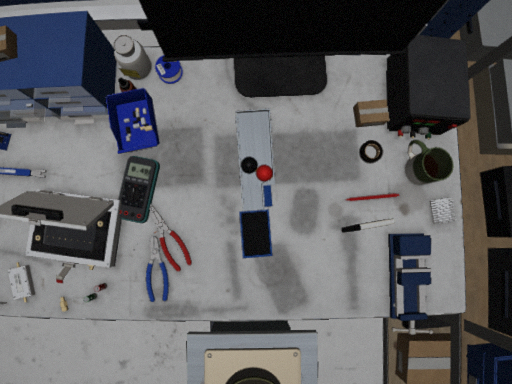

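The scene view shows black at about (262,168) and red at (273,180). The top view shows black at (249,165), upslope against the left wall, and red at (265,173), with the pocket centred at about (256,233). So black is the blocker.

Create h.py:
```python
from workcell import manip, imaging, order, sensors
import cv2, numpy as np
from scipy.spatial.transform import Rotation as Ro
def rays(d,px):
    px=np.array(px,float).reshape(-1,2)
    xd=(px-[d["cx"],d["cy"]])/[d["fx"],d["fy"]]; x=xd.copy()
    for _ in range(20): x=xd/(1+d["k1"]*(x**2).sum(1,keepdims=True))
    return np.c_[x,np.ones(len(x))]@Ro.from_euler("xyz",d["orientation"],degrees=True).as_matrix().T
def onz(d,px,z):
    v=rays(d,px); return d["xyz"]+v*((z-d["xyz"][2])/v[:,2])[:,None]
def biggest(m,roi):
    x,y,w,h=roi; k=np.zeros_like(m); k[y:y+h,x:x+w]=m[y:y+h,x:x+w]
    return max(cv2.findContours(k,0,1)[0],key=cv2.contourArea)
def balls(d,roi):
    p=d["pixels"]; hsv=cv2.cvtColor(p,40)
    red=(((hsv[...,0]<8)|(hsv[...,0]>172))&(hsv[...,1]>130)&(hsv[...,2]>60)).astype(np.uint8)*255
    blk=((p.max(2)<50)).astype(np.uint8)*255
    return {n:cv2.minEnclosingCircle(biggest(m,roi)) for n,m in(("red",red),("black",blk))}
ROI={"top":(230,105,50,85),"scene":(235,125,70,72)}
def tri(a,pa,b,pb):
    u=rays(a,pa)[0];v=rays(b,pb)[0]
    t=np.linalg.lstsq(np.c_[u,-v],b["xyz"]-a["xyz"],rcond=None)[0]
    P=a["xyz"]+u*t[0];Q=b["xyz"]+v*t[1];return (P+Q)/2,np.linalg.norm(P-Q)
```

Run:
```python
from h import *
T=imaging.get_image("top");S=imaging.get_image("scene")
bt=balls(T,ROI["top"]);bs=balls(S,ROI["scene"])
for n in bt: print(n,bt[n],bs[n],tri(T,bt[n][0],S,bs[n][0]),onz(T,bt[n][0],.060))
p=T["pixels"];hsv=cv2.cvtColor(p,40)
m=((hsv[...,0]>100)&(hsv[...,0]<130)&(hsv[...,1]>120)|(p.max(2)<45)).astype(np.uint8)*255
c=biggest(m,(232,207,48,58)); r=cv2.minAreaRect(c); b=cv2.boxPoints(r)
print("rim",b,onz(T,b,.040),onz(T,b,.040).mean(0))
```

```text
red ((263.9285583496094, 172.64285278320312), 8.097101211547852) ((272.8829650878906, 179.6914825439453), 10.550013542175293) (array([ 0.53248362, -0.0283072 ,  0.05691227]), np.float64(0.00015415533961921554)) [[ 0.53206469 -0.0281991   0.06      ]]
black ((248.75926208496094, 164.72222900390625), 7.948195457458496) ((262.3125, 168.0625), 10.203117370605469) (array([0.55017314, 0.00742422, 0.06096619]), np.float64(0.0008811187316582498)) [[0.5506225  0.00706929 0.06      ]]
rim [[239.14484 211.73796]
 [267.8621  209.34486]
 [271.6897  255.2759 ]
 [242.97244 257.669  ]] [[ 0.44215816  0.02946991  0.04      ]
 [ 0.44770098 -0.03814663  0.04      ]
 [ 0.34033491 -0.04651872  0.04      ]
 [ 0.33519958  0.02047786  0.04      ]] [ 0.3913484 -0.0086794  0.04     ]
```

Run:
```python
import cv2
a=cv2.imread("pics/top0.png")[95:270,215:300]
cv2.imwrite("pics/crop0.png",cv2.resize(a,None,fx=3.4,fy=3.4,interpolation=2))
```

```text
(no output)
```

View pics/crop0.png

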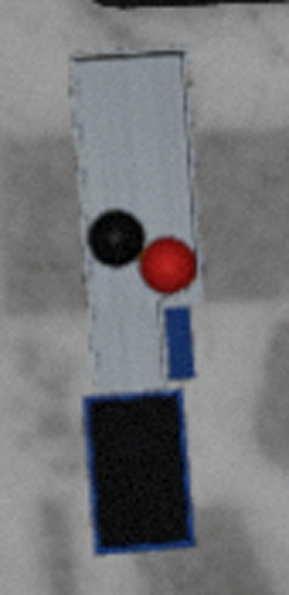

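The pocket's long edge gives a chute yaw of about 4.7°. Black, the blocker, is at (0.550, 0.007, 0.061). I'll travel with the fingers shut to a point above the lane, just below black.

>>> {"fn": "advance", "kwargs": {"deltas": "-0.03 -0.03 0 5 0\n-0.07 -0.07 0 12 0\n-0.105 -0.1 0 20 0\n-0.14 -0.135 0 28 0\n-0.175 -0.17 0 36 0\n-0.21 -0.203 0 44 0\n-0.245 -0.237 0 52 0\n-0.28 -0.271 0 60 0\n-0.315 -0.305 0 68 0\n-0.35 -0.338 0 68 0\n-0.385 -0.372 0 68 0\n-0.42 -0.406 0 68 0"}}

```text
clock: 1.4
ee_pos: [0.4666, 0.0824, 0.2153]
tcp_rot: [180.0, -0.0, 94.7]
force: [1.2, 0.7, -0.4]
width: -0.0001
grip_force: 0.0
```

>>> {"fn": "advance", "kwargs": {"deltas": "0 0 0 0 0"}}

```text
clock: 1.5
ee_pos: [0.4682, 0.0778, 0.2154]
tcp_rot: [179.9, 0.1, 94.2]
force: [-0.8, 0.4, 0.8]
width: 0.0004
grip_force: 0.0
```

```bash
python3 -c "
from h import *
s=sensors.state();print(s['clock'],s['ee_pos'],s['tcp_rot'],s['width'],s['joints'])"
```

```text
1.5 [0.46822337 0.07779499 0.21539533] [1.79930506e+02 7.17367342e-02 9.41809612e+01] 0.00035013928866438153 [-42.98238655  -1.48034502  27.81639395 106.89569295   0.80417393
  74.36057853 -11.20898773]
```

>>> {"fn": "advance", "kwargs": {"deltas": "-0.04 0.017 0.02 0 0\n-0.075 0.034 0.05 0 0\n-0.075 0.034 0.085 0 0\n-0.075 0.034 0.085 0 0\n-0.075 0.034 0.085 0 0\n-0.075 0.034 0.085 0 0"}}

```text
clock: 2.1
ee_pos: [0.5069, 0.0135, 0.1318]
tcp_rot: [179.9, -0.0, 94.8]
force: [0.8, 0.0, -0.1]
width: 0.0003
grip_force: 0.0
```

Run:
```python
from h import *
s=sensors.state();print(s['clock'],s['ee_pos'],s['tcp_rot'])
e=s['ee_pos'];B=np.array([.5503,.0073,.061]);a=np.radians(4.7);u=np.array([np.cos(a),np.sin(a)]);w=np.array([-u[1],u[0]])
print("chute x,y of tcp",42+1e3*(e-B)[:2]@u,18+1e3*(e-B)[:2]@w)
S=imaging.get_image("scene")["pixels"];cv2.imwrite("pics/s1.png",cv2.resize(S[60:260,160:360],None,fx=3,fy=3,interpolation=2))
```

```text
2.1 [0.50691129 0.01346927 0.13184607] [ 1.79879224e+02 -4.92665650e-02  9.48001864e+01]
chute x,y of tcp -0.7373104176110843 27.703727719287247
```

View pics/s1.png

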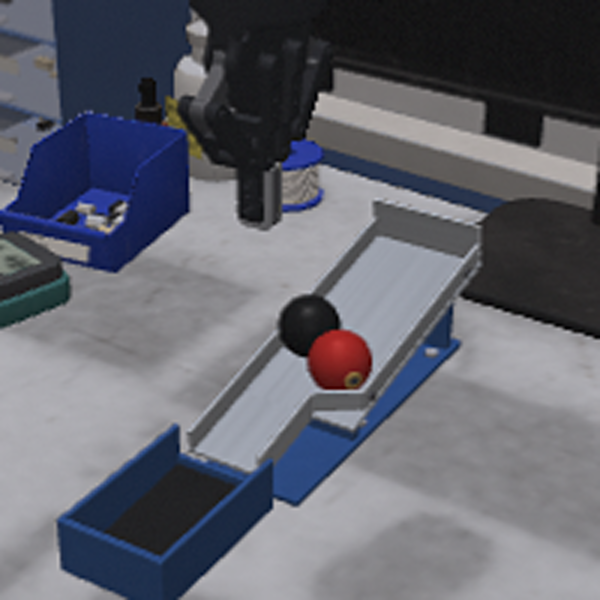

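The picture shows the shut fingers above the lane at about (258,200) in the crop, with black at (309,325) and red at (340,360), still wedged. I'll shift 8 mm towards the lane centre and descend.

>>> {"fn": "advance", "kwargs": {"deltas": "-0.008 0 0.01 0 0\n-0.008 0 0.03 0 0\n-0.008 0 0.05 0 0\n-0.008 0 0.05 0 0\n-0.008 0 0.05 0 0"}}

```text
clock: 2.65
ee_pos: [0.5069, 0.0041, 0.0805]
tcp_rot: [-180.0, 0.0, 94.7]
force: [0.2, -0.6, 0.2]
width: -0.0001
grip_force: 0.0
```

Run:
```python
from h import *
s=sensors.state()
e=s['ee_pos'];B=np.array([.5503,.0073,.061]);a=np.radians(4.7);u=np.array([np.cos(a),np.sin(a)]);w=np.array([-u[1],u[0]])
print("chute x,y of tcp",42+1e3*(e-B)[:2]@u,18+1e3*(e-B)[:2]@w)
S=imaging.get_image("scene")["pixels"];cv2.imwrite("pics/s2.png",cv2.resize(S[60:260,160:360],None,fx=3,fy=3,interpolation=2))
```

```text
chute x,y of tcp -1.538636700193834 18.34160373014137
```

View pics/s2.png

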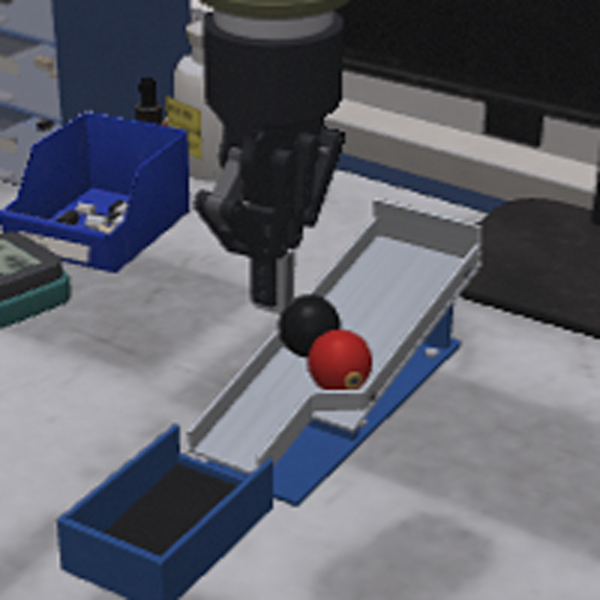

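The tip is at about (272,303) in the crop, close beside black. I'll check it against the calibration before going lower.

Run:
```python
from h import *
d=imaging.get_image("scene");print(onz(d,[[160+272/3,60+303/3]],.0635), sensors.state()["ee_pos"])
T=imaging.get_image("top")["pixels"];cv2.imwrite("pics/t2.png",cv2.resize(T[95:270,200:310],None,fx=3.4,fy=3.4,interpolation=2))
```

```text
[[0.55500562 0.03876052 0.0635    ]] [0.50751421 0.00433804 0.08115684]
```

View pics/t2.png

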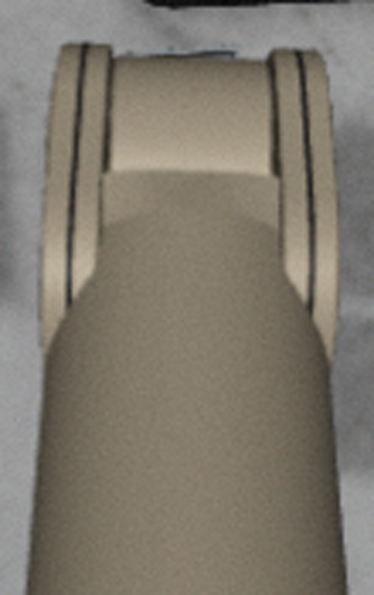

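Add to h.py:
```python
def proj(d,P):
    M=Ro.from_euler("xyz",d["orientation"],degrees=True).as_matrix()
    c=(np.atleast_2d(P)-d["xyz"])@M; x=c[:,:2]/c[:,2:]
    return x*(1+d["k1"]*(x**2).sum(1,keepdims=True))*[d["fx"],d["fy"]]+[d["cx"],d["cy"]]
```

Run:
```python
from h import *
d=imaging.get_image("scene");e=sensors.state()["ee_pos"];print(e)
P=[e-[0,0,k] for k in(-.03,-.015,0,.017)];q=proj(d,P);print(q)
B=proj(d,[[.5503,.0073,.061]]);print(B)
z=d["pixels"][60:260,160:360].copy();z=cv2.resize(z[40:140,50:150],None,fx=6,fy=6,interpolation=2)
for p in q: cv2.circle(z,tuple(int(v) for v in (p-[210,100])*6),4,(0,255,0),-1)
cv2.imwrite("pics/s3.png",z)
```

```text
[0.50749324 0.00445778 0.08108194]
[[250.45709752 153.62864574]
 [250.43292502 161.05784042]
 [250.40904501 168.35102505]
 [250.38232745 176.45750686]]
[[262.63777823 168.01210857]]
```

View pics/s3.png

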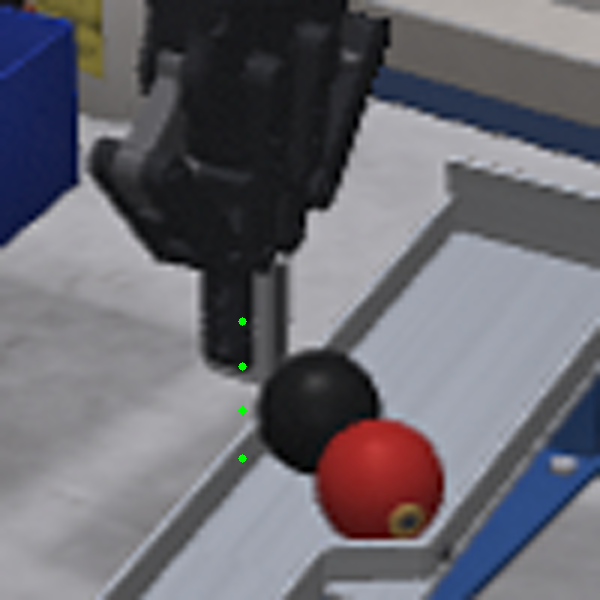

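The crop shows the visible tip at about (245,375), roughly 30 mm higher than the nominal fingertip (lowest green dot). The column agrees. I'll go down in steps, watching the force and the picture.

>>> {"fn": "advance", "kwargs": {"deltas": "0.001 0 0.008 0 0\n0.001 0 0.016 0 0\n0.001 0 0.016 0 0\n0.001 0 0.016 0 0"}}

```text
clock: 3.25
ee_pos: [0.5065, 0.0053, 0.0637]
tcp_rot: [-180.0, 0.0, 94.7]
force: [-0.0, 1.0, 0.5]
width: -0.0
grip_force: 0.0
```

Run:
```python
from h import *
d=imaging.get_image("scene");e=sensors.state()["ee_pos"];print(e,sensors.state()["force"])
P=[e-[0,0,k] for k in(-.03,-.015,0,.017)];q=proj(d,P);print(q)
z=cv2.resize(d["pixels"][100:200,210:310],None,fx=6,fy=6,interpolation=2)
for p in q: cv2.circle(z,tuple(int(v) for v in (p-[210,100])*6),4,(0,255,0),-1)
cv2.imwrite("pics/s4.png",z)
```

```text
[0.50666172 0.00528212 0.06398239] [-0.65877128  0.42440212  0.37975982]
[[249.78102049 162.13436271]
 [249.76307146 169.40983391]
 [249.74528795 176.55402675]
 [249.72533153 184.49710794]]
```

View pics/s4.png

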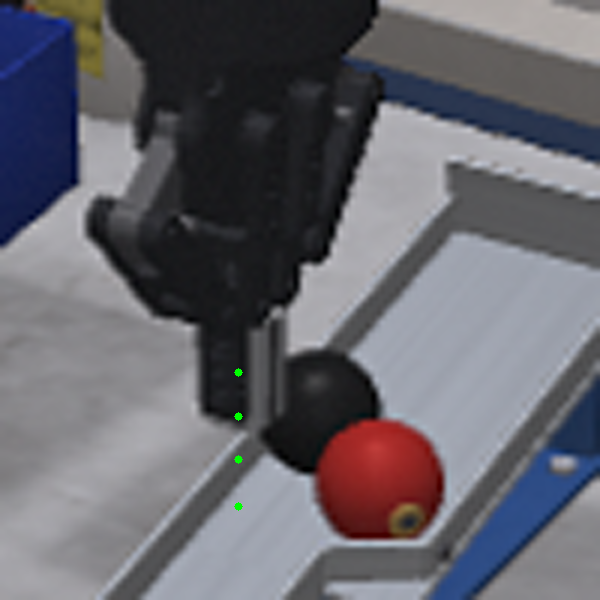

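The finger now passes in front of black. Its tip is at about (245,425), again roughly 30 mm above the nominal tip, level with the ball's top, so it needs to go lower. I'll continue slowly with force checks.

>>> {"fn": "advance", "kwargs": {"deltas": "0 0 0.005 0 0\n0 0 0.01 0 0\n0 0 0.012 0 0\n0 0 0.012 0 0"}}

```text
clock: 3.7
ee_pos: [0.5064, 0.0053, 0.0516]
tcp_rot: [-180.0, 0.0, 94.7]
force: [-1.7, -0.4, 0.3]
width: 0.0001
grip_force: 0.0
```

>>> {"fn": "advance", "kwargs": {"deltas": "0 0 0.002 0 0\n0 0 0.004 0 0\n0 0 0.004 0 0"}}

```text
clock: 4.0
ee_pos: [0.5066, 0.0054, 0.0478]
tcp_rot: [-180.0, -0.0, 94.7]
force: [-0.8, 0.7, 0.0]
width: 0.0001
grip_force: 0.0
```

Run:
```python
from h import *
d=imaging.get_image("scene");print(sensors.state()["force"],balls(d,ROI["scene"]))
np.save("a.npy",d["pixels"]);
# column of finger: grey profile down nominal column, to find the tip
g=cv2.cvtColor(d["pixels"],6);print(g[150:195,246:252:2].T.tolist()); print(g[150:195,254:258:2].T.tolist())
```

```text
[-0.18182299  0.24696944  1.1809173 ] {'red': ((272.8829650878906, 179.6914825439453), 10.550013542175293), 'black': ((253.5, 148.11538696289062), 29.60704231262207)}
[[29, 31, 31, 28, 23, 25, 23, 24, 26, 25, 25, 25, 23, 23, 25, 39, 34, 37, 29, 33, 36, 29, 28, 38, 36, 29, 20, 78, 97, 80, 84, 83, 81, 76, 111, 154, 164, 166, 166, 168, 167, 165, 165, 164, 164], [26, 33, 42, 38, 40, 41, 27, 24, 22, 33, 32, 25, 22, 24, 27, 31, 29, 30, 31, 29, 29, 29, 28, 32, 29, 28, 23, 37, 93, 85, 79, 92, 130, 160, 165, 167, 168, 167, 167, 166, 166, 163, 160, 161, 160], [28, 27, 24, 28, 28, 27, 30, 27, 28, 26, 26, 26, 21, 21, 22, 23, 22, 20, 23, 22, 23, 24, 30, 25, 22, 22, 22, 17, 87, 88, 154, 166, 166, 168, 168, 167, 167, 168, 165, 161, 161, 164, 165, 163, 162]]
[[24, 24, 23, 25, 25, 25, 25, 24, 27, 23, 22, 69, 73, 78, 78, 78, 68, 67, 67, 67, 66, 67, 66, 65, 66, 65, 64, 59, 91, 166, 171, 168, 168, 167, 163, 161, 162, 165, 165, 165, 162, 163, 163, 165, 166], [28, 29, 30, 30, 31, 27, 28, 25, 18, 132, 114, 75, 71, 72, 72, 72, 72, 72, 73, 73, 73, 73, 72, 72, 72, 74, 39, 167, 177, 170, 169, 167, 162, 162, 165, 166, 166, 165, 164, 163, 164, 166, 166, 165, 166]]
```

There is no contact with the nominal tip at floor level, so the picture is right: the tip is at about z=0.061. I'll go 10 mm more.

>>> {"fn": "advance", "kwargs": {"deltas": "0 0 0.003 0 0\n0 0 0.005 0 0\n0 0 0.005 0 0"}}

```text
clock: 4.35
ee_pos: [0.5065, 0.0054, 0.0427]
tcp_rot: [-180.0, -0.0, 94.7]
force: [0.5, 0.6, 0.8]
width: 0.0001
grip_force: 0.0
```

>>> {"fn": "advance", "kwargs": {"deltas": "0 0 0.003 0 0\n0 0 0.005 0 0\n0 0 0.005 0 0"}}

```text
clock: 4.65
ee_pos: [0.5065, 0.0053, 0.0377]
tcp_rot: [-180.0, 0.0, 94.7]
force: [-0.2, -0.1, -0.9]
width: 0.0003
grip_force: 0.0
```

Run:
```python
from h import *
d=imaging.get_image("scene");e=sensors.state()["ee_pos"];print(e,sensors.state()["force"])
z=cv2.resize(d["pixels"][100:200,210:310],None,fx=6,fy=6,interpolation=2)
cv2.imwrite("pics/s5.png",z)
```

```text
[0.50659145 0.00535789 0.03791602] [0.5560796  0.3846361  0.57872523]
```

View pics/s5.png

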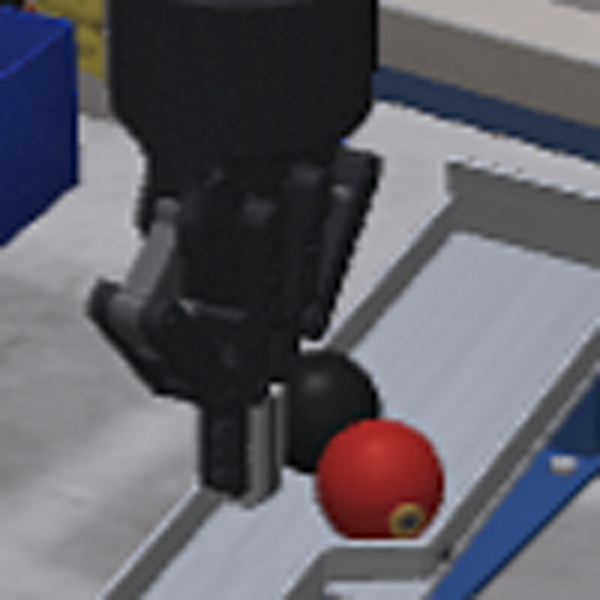

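The crop shows the tip at about (240,500), low in the lane beside black (325,410) and clear of red (380,478). Now I'll push upslope along the 12° slope.

>>> {"fn": "advance", "kwargs": {"deltas": "0 0.005 -0.001 0 0\n0 0.01 -0.002 0 0\n0 0.015 -0.003 0 0\n0 0.02 -0.004 0 0\n0 0.026 -0.0055 0 0\n0 0.032 -0.007 0 0\n0 0.038 -0.008 0 0\n0 0.044 -0.0095 0 0\n0 0.05 -0.0105 0 0\n0 0.056 -0.012 0 0\n0 0.062 -0.013 0 0\n0 0.064 -0.0135 0 0"}}

```text
clock: 5.9
ee_pos: [0.5712, 0.0107, 0.0517]
tcp_rot: [180.0, 0.0, 94.7]
force: [-0.1, -0.3, -0.9]
width: 0.0003
grip_force: 0.1
```

Run:
```python
from h import *
d=imaging.get_image("scene");cv2.imwrite("pics/s6.png",d["pixels"][60:260,160:360])
x,y,w,h=170,120,170,140
hsv=cv2.cvtColor(d["pixels"],40);m=(((hsv[...,0]<8)|(hsv[...,0]>172))&(hsv[...,1]>130)).astype(np.uint8)*255
print(cv2.minEnclosingCircle(biggest(m,(x,y,w,h))))
```

```text
((221.0, 219.32608032226562), 11.716758728027344)
```

Red has rolled down to (221,219), at the pocket. I'll hold half a second, then look before releasing.

>>> {"fn": "advance", "kwargs": {"deltas": "0 0 0 0 0\n0 0 0 0 0\n0 0 0 0 0\n0 0 0 0 0\n0 0 0 0 0\n0 0 0 0 0\n0 0 0 0 0\n0 0 0 0 0"}}

```text
clock: 6.75
ee_pos: [0.5705, 0.0106, 0.0516]
tcp_rot: [-180.0, -0.0, 94.7]
force: [-0.7, -0.2, 0.4]
width: 0.0001
grip_force: 0.1
```

Run:
```python
from h import *
d=imaging.get_image("scene");cv2.imwrite("pics/s7.png",cv2.resize(d["pixels"][60:260,160:360],None,fx=3,fy=3,interpolation=2))
```

```text
(no output)
```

View pics/s7.png

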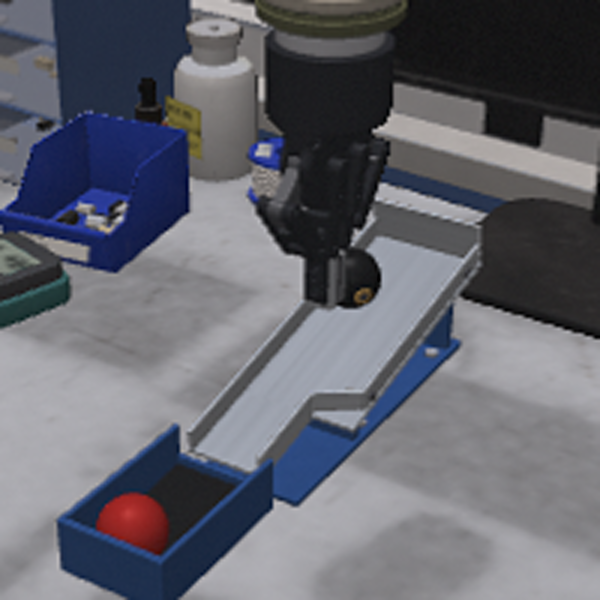

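Red is in the pocket at (133,525) and black is held upslope at (358,278). I'll lift the fingers straight up to release it.

>>> {"fn": "advance", "kwargs": {"deltas": "0 0 -0.02 0 0\n0 0 -0.06 0 0\n0 0 -0.1 0 0\n0 0 -0.13 0 0\n0 0 -0.15 0 0\n0 0 -0.15 0 0\n0 0 -0.15 0 0\n0 0 -0.15 0 0\n0 0 -0.15 0 0\n0 0 -0.15 0 0\n0 0 -0.15 0 0\n0 0 -0.15 0 0"}}

```text
clock: 8.0
ee_pos: [0.5704, 0.0106, 0.2014]
tcp_rot: [-180.0, 0.0, 94.7]
force: [0.4, 0.7, -0.1]
width: 0.0
grip_force: 0.0
```

>>> {"fn": "advance", "kwargs": {"deltas": "0 0 0 0 0\n0 0 0 0 0\n0 0 0 0 0\n0 0 0 0 0\n0 0 0 0 0\n0 0 0 0 0\n0 0 0 0 0\n0 0 0 0 0\n0 0 0 0 0\n0 0 0 0 0"}}

```text
clock: 9.0
ee_pos: [0.5705, 0.0106, 0.2016]
tcp_rot: [-180.0, -0.0, 94.7]
force: [-0.2, 0.1, -0.6]
width: -0.0002
grip_force: 0.0
```

Run:
```python
from h import *
d=imaging.get_image("scene");p=d["pixels"]
cv2.imwrite("pics/s8.png",cv2.resize(p[60:260,160:360],None,fx=3,fy=3,interpolation=2))
```

```bash
echo pics used: scene0 top0 crop0 s1 s2 t2 s3 s4 s5 s7
```

Run:
```python
from h import *
# numeric check of the final picture against the previous one
a=cv2.imread("pics/s7.png");b=cv2.imread("pics/s8.png")
g=lambda i:cv2.cvtColor(i,6)
blk=((b.max(2)<60)).astype(np.uint8)*255
for nm,(x,y,w,h) in {"hopper/lane":(190,225,290,240),"pocket":(60,425,215,175)}.items():
    cs=[c for c in cv2.findContours(blk[y:y+h,x:x+w].copy(),0,1)[0] if cv2.contourArea(c)>300]
    print(nm,[(cv2.boundingRect(c),cv2.contourArea(c)) for c in cs])
df=(cv2.absdiff(g(a),g(b))>15).astype(np.uint8)*255
df=cv2.morphologyEx(df,2,np.ones((5,5)))
for c in cv2.findContours(df,0,1)[0]:
    if cv2.contourArea(c)>200: print("diff",cv2.boundingRect(c))
hsv=cv2.cvtColor(b,40);m=(((hsv[...,0]<8)|(hsv[...,0]>172))&(hsv[...,1]>130)).astype(np.uint8)*255
print("red",cv2.minEnclosingCircle(biggest(m,(0,350,300,250))))
print(g(b)[440:560:8,90:250:8].tolist())
```

```text
pics used: scene0 top0 crop0 s1 s2 t2 s3 s4 s5 s7
hopper/lane [((270, 43, 20, 35), 323.5)]
pocket [((73, 6, 103, 124), 4621.0)]
diff (176, 476, 22, 23)
diff (254, 0, 154, 311)
red ((132.9522247314453, 528.3088989257812), 37.10017776489258)
[[164, 161, 158, 157, 160, 160, 153, 154, 106, 48, 36, 58, 139, 76, 121, 159, 157, 159, 153, 157], [161, 156, 151, 151, 153, 156, 158, 85, 41, 37, 38, 31, 161, 109, 160, 156, 160, 156, 157, 160], [160, 157, 155, 153, 153, 164, 81, 38, 35, 29, 26, 25, 58, 145, 125, 136, 165, 156, 161, 160], [157, 159, 155, 153, 129, 63, 37, 30, 27, 32, 36, 29, 26, 22, 66, 62, 69, 91, 150, 164], [146, 148, 150, 111, 54, 37, 38, 25, 28, 38, 53, 36, 24, 21, 31, 44, 48, 73, 63, 77], [156, 158, 94, 43, 38, 38, 27, 26, 27, 36, 41, 65, 107, 96, 16, 33, 32, 43, 44, 58], [161, 73, 36, 37, 38, 35, 21, 24, 25, 28, 32, 106, 58, 102, 16, 34, 31, 32, 44, 59], [69, 36, 37, 35, 69, 70, 68, 49, 20, 24, 26, 21, 97, 35, 15, 33, 32, 56, 55, 38], [36, 38, 46, 71, 75, 77, 74, 68, 60, 22, 22, 21, 17, 17, 23, 32, 65, 49, 37, 39], [37, 38, 67, 73, 83, 94, 80, 70, 62, 46, 18, 20, 16, 18, 31, 68, 44, 37, 37, 37], [37, 50, 67, 71, 76, 80, 73, 67, 61, 50, 20, 13, 27, 31, 69, 42, 36, 38, 37, 36], [60, 48, 62, 67, 70, 71, 66, 64, 56, 47, 32, 32, 28, 69, 39, 37, 37, 37, 37, 38], [45, 67, 79, 61, 61, 64, 62, 56, 50, 42, 33, 29, 75, 36, 35, 38, 39, 38, 37, 61], [44, 43, 45, 59, 70, 65, 50, 47, 43, 35, 33, 72, 38, 37, 38, 39, 38, 37, 58, 165], [44, 45, 45, 43, 43, 51, 70, 64, 39, 32, 73, 36, 37, 38, 37, 37, 37, 58, 171, 162]]
```

Black has left the hopper and lane. Its brass insert now shows in the pocket at about (187,487) in the crop, beside red at (133,528). I'll check that both are still, then hand in.

>>> {"fn": "advance", "kwargs": {"deltas": "0 0 0 0 0\n0 0 0 0 0\n0 0 0 0 0\n0 0 0 0 0\n0 0 0 0 0\n0 0 0 0 0", "lines": "1,1"}}

```text
clock: 9.65
```

Run:
```python
from h import *
b=cv2.imread("pics/s8.png");c=cv2.resize(imaging.get_image("scene")["pixels"][60:260,160:360],None,fx=3,fy=3,interpolation=2)
m=cv2.absdiff(b,c)[225:].max()
print("max change",m)
if m<25: print(order.hand_in())
```

```text
max change 7
the job is handed in; nothing more can be done
None
```

I nudged the blocking black knob upslope until red rolled out, then released it; both knobs now lie still in the catch pocket, and the job was handed in at about 9.7 s with the arm clear.

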